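# Wipe the bur organiser's lids shut with one fingertip stroke

## Robot

A 7-joint arm with a two-finger parallel gripper is mounted at the origin on a cart in front of the work surface, level with it; the furniture and walls round the work are solid. World frame = base frame: x ahead of the robot, y to its left, z up, the work surface at z = 0. Lengths are in m, angles in rad, forces in N, time in s.
With the tool pointing down it reaches from about 0.425 to 0.875 m from the base axis. Payload 4.7 kg.
Tool frame: the origin (TCP) lies on the centre line of the jaws, within the pads' length; the fingertips stand ahead of it and the grasp point (between the pads) lies 2 mm behind it (nose_length is the z of the fingertips in the tool frame, in m); z points along the fingers, y is the line along which they close (so a half turn about z gives the same grasp; the last joint's range is limited). The gripper opens to 87 mm and grips with 3 to 60 N. Pads are 19 mm wide; open, the fingers measure 117 mm over their backs; the gripper's body (75 mm by 190 mm) begins 51 mm behind the grasp point.
Start: joints at [1.175, 0.321, -0.07, 1.45, 0.023, 1.371, -0.057], TCP at [0.259, -0.596, 0.24] pointing down, gripper open.
Joint ranges: [-2.86, 2.86], [-0.3, 2.09], [-1.38, 1.24], [0.06, 2.45], [-1.56, 4.7], [0.09, 2.05], [-2.69, 2.69]. Speed limits (rad/s): [2.57, 2.57, 3.14, 3.14, 3.14, 3.14, 3.14].

## Interface

Orientations are given as a rotation vector (axis times angle).
In Python, from bench import * gives the robot as it stands.
- The arm moves only by the tool send_rows, never from a script. Its arguments are lists of equal length, an entry for each row: "xyz": the shift along the tool's x, y, z in mm, a list of three; "dr": the turn, a rotation vector about the tool's x, y, z in rad, a list of three. A call has exactly 10 rows; each row is the pose to reach, as a shift and turn from the pose commanded when the call began, along the tool's axes at that moment; what a row does not reach only later rows make up. A row lasts 1/12 s, in which the tool goes at most 41.7 mm and 7.16 degrees, less where a joint would pass 70% of its speed; a pose out of reach is approached as far as the arm can. A call with a gripper value outside its range is refused whole. "jaw" is the finger opening in mm, from 0 to 87, set as the call begins (left out, the last holds). The fingers move at their own pace and stop on an object; "grip_force" is the grip in N (left out, the last holds). Time passes only in rows, so rows that repeat a pose let the fingers close, or fill a call up. It gives the time, the measured TCP pose, the force, the opening and the grip force at its end, in the units of the state.
- get_state(): the state, without advancing time (a new reading comes with each control period).
- get_image(name): name is "scene" or "side" or "wrist"; returns the picture (480x640x3 uint8, red, green, blue); there is no depth.
- calibration(name): a dict with "vfov" (degrees; the focal length in pixels is half the picture's height over the tangent of half this angle, whatever the lens; pixels are square), "cx", "cy" (the principal point, pixels), "rvec" (rotation vector, rad) and "tvec" (3), from world to camera coordinates, as OpenCV has them; the wrist camera has in their place "hand_eye" (4x4, takes a point from camera to tool coordinates, whose origin is the TCP and whose axes are the flange's). Camera axes: x right, y down, z forward; pixel columns grow to the right and rows downward; lengths in m; the calibration is good to about 2 mm. A picture is of the moment at which its call begins: read the wrist's pose just before it. calibration takes no time and is no camera call.
- close_job(): hands the job in; it is judged then, once.
The state is a dict: "time": time; "joint_positions": joint angles; "qd": joint speeds; "joint_torque": joint torques, N m; "position": TCP position; "tool_rot": TCP orientation; "ft_force": force on the tool from outside, world axes, zero at the start; "torque": the same for the moment, N m; "grip_width": opening from 0.0 (shut) to 1.0 (fully open); "grip_force": force on a finger pad.
Only numpy, scipy, OpenCV 4.12 (cv2) and the standard library are available. Lean on these libraries where they do the work, as an engineer would, in place of code of your own. Each camera call takes 0.05 s, during which the arm holds its last target. There are 200 camera calls.

## Task

The five white flip lids of the blue bur organiser have been left ajar and plaster dust is getting in: shut them all with one light fingertip stroke along the row, starting with the fingertips down over the middle of the green landing and running to the far end, without lifting off on the way, so that the lids go down one after another and all end flush. Do not lift or carry the organiser or shove it from its place, do not knock or press hard on it, and leave the other things alone; finish with the hand clear.

Things in the scene. Friction and masses are not known exactly. Their poses are not given: they have to be found in the camera images.
- organiser: loose blue bur organiser box, 0.8 kg, 166 (x) x 46 (y) x 34 mm high, on a fixed 2 mm black mat. Origin: centre of its underside. Its x axis runs along the row in the stroke direction: first a solid landing with green top, 36 mm above the table (x -83 to -57 mm), then five white flip lids, 27 mm pitch, to x = +78, then a 5 mm end wall, 3 mm lower. Shut lids are level with the landing.
- start_pad (a point): centre of the green landing's top, 36 mm above the table, at x = -70 mm in the organiser's frame: the stroke begins over it. The landing is rigid: come down on it at 20 mm/s or less if at all; a level pass with the fingertips 0 to 2 mm above its height, not pressing on it, already shuts the lids well enough
- row_end (a point): free edge of the fifth lid when shut, mid-width, 36 mm above the table, at x = +78 mm in the organiser's frame. Beware: a fixed aluminium case, 205 mm high, stands behind the row; its front with the catches runs straight from about world (0.50, 0.23) to (0.60, -0.16)
- lid_1 (a joint): angle (rad) of the first lid from the landing: white plate 26 x 45 x 3 mm, hinged on its edge nearest the landing (organiser x = -57 mm, 34.5 mm above the table), free edge up on the far side. 0 = shut, stop 0.6. Starts at 0.25 to 0.5 and stays where left (hinge friction 0.012 N m): a fingertip sliding from hinge to free edge wipes it down with 1 to 3 N; from the other side it catches.
- lid_2 (a joint): angle (rad) of the second lid from the landing: white plate 26 x 45 x 3 mm, hinged on its edge nearest the landing (organiser x = -30 mm, 34.5 mm above the table), free edge up on the far side. 0 = shut, stop 0.6. Starts at 0.25 to 0.5 and stays where left (hinge friction 0.012 N m): a fingertip sliding from hinge to free edge wipes it down with 1 to 3 N; from the other side it catches.
- lid_3 (a joint): angle (rad) of the third lid from the landing: white plate 26 x 45 x 3 mm, hinged on its edge nearest the landing (organiser x = -3 mm, 34.5 mm above the table), free edge up on the far side. 0 = shut, stop 0.6. Starts at 0.25 to 0.5 and stays where left (hinge friction 0.012 N m): a fingertip sliding from hinge to free edge wipes it down with 1 to 3 N; from the other side it catches.
- lid_4 (a joint): angle (rad) of the fourth lid from the landing: white plate 26 x 45 x 3 mm, hinged on its edge nearest the landing (organiser x = 24 mm, 34.5 mm above the table), free edge up on the far side. 0 = shut, stop 0.6. Starts at 0.25 to 0.5 and stays where left (hinge friction 0.012 N m): a fingertip sliding from hinge to free edge wipes it down with 1 to 3 N; from the other side it catches.
- lid_5 (a joint): angle (rad) of the fifth lid from the landing: white plate 26 x 45 x 3 mm, hinged on its edge nearest the landing (organiser x = 51 mm, 34.5 mm above the table), free edge up on the far side. 0 = shut, stop 0.6. Starts at 0.25 to 0.5 and stays where left (hinge friction 0.012 N m): a fingertip sliding from hinge to free edge wipes it down with 1 to 3 N; from the other side it catches.
- wax_jar: loose jar with red lid, 44 mm across, 50 mm high; origin at the centre of its underside; a bystander, not to be disturbed
- grey_cast: loose blue-grey plaster dental cast, 56 x 68 x 26 mm; origin at the centre of its underside; a bystander, not to be disturbed
- blue_tray: loose blue impression tray, 92 x 66 x 18 mm, light; origin at the centre of its underside; a bystander, not to be disturbed
- sanding_block: loose brown and black abrasive block, 41 x 66 x 26 mm; origin at the centre of its underside; a bystander, not to be disturbed
- green_jar: loose small jar with green lid, 40 mm across, 45 mm high; origin at the centre of its underside; a bystander, not to be disturbed

How it is judged:
By the outcome, as a careful person would: the job done as asked, in the order asked, and still so for the second after the job is handed in, with the robot touching nothing.
It also fails if it takes over 35 s, if anything falls off the work surface, if the arm or the gripper's body presses on something with over 40 N, if the wrist force passes 120 N, or if a joint passes its speed limit or range.

## Working session

There is one attempt and no reset: what is moved stays moved. The work goes in short steps, Python scripts to look and compute and a tool call to move; the robot and the scene stay as the last step left them, time stands still between calls to the robot, and variables do not carry over. Pictures are saved under pics/ and viewed, at most 10 in all, crops included, and the job is handed in when it is done.

Besides the shell and the picture viewer there is one more tool, called by a JSON object that holds its "method" and its "body", one argument or row to a line. send_rows: Moves the arm, as the interface text tells. Its arguments: {"type":"object","properties":{"xyz":{"type":"array"},"dr":{"type":"array"},"jaw":{"type":"number"},"grip_force":{"type":"number"}},"required":["xyz","dr"]}

```bash
mkdir -p pics; cat > h.py <<'E'
from bench import *
import numpy as np, cv2
from scipy.spatial.transform import Rotation as R
def save(n,f):
    im=get_image(n); cv2.imwrite('pics/'+f,im[:,:,::-1]); return im
def cam(n,st=None):
    c=calibration(n); f=240/np.tan(np.radians(c['vfov']/2))
    K=np.array([[f,0,c['cx']],[0,f,c['cy']],[0,0,1]])
    if 'hand_eye' in c:
        T=np.eye(4);T[:3,:3]=R.from_rotvec(st['tool_rot']).as_matrix();T[:3,3]=st['position']
        W=np.linalg.inv(T@np.array(c['hand_eye']));return K,W[:3,:3],W[:3,3]
    return K,R.from_rotvec(c['rvec']).as_matrix(),np.array(c['tvec'])
def unproj(C,uv,z):
    K,Rm,t=C; d=Rm.T@np.linalg.solve(K,[uv[0],uv[1],1]); o=-Rm.T@t
    return o+d*(z-o[2])/d[2]
def proj(C,p):
    K,Rm,t=C; q=K@(Rm@np.array(p)+t); return q[:2]/q[2]
E
python3 - <<'E'
from h import *
st=get_state();print(st); print({n:calibration(n) for n in("scene","side","wrist")})
import bench;print([x for x in dir(bench) if not x.startswith('_')])
for n in("scene","side"): save(n,n+'0.png')
E
```

```text
{'time': 0.0, 'joint_positions': array([ 1.17511366,  0.32183799, -0.07010863,  1.45170223,  0.02260747,
        1.37078431, -0.05690514]), 'qd': array([-6.81063986e-04, -2.41151685e-03, -1.34641823e-04, -8.58161461e-04,
        5.20579513e-04, -6.27538383e-05,  1.63377502e-03]), 'joint_torque': array([ 1.20704331e-04, -4.91294146e+01, -4.03523566e-01, -3.12523019e+01,
       -6.39109151e-02,  4.36474197e-02,  1.59571709e-04]), 'position': array([ 0.25872177, -0.5957126 ,  0.23843827]), 'tool_rot': array([-3.07402243e+00, -6.38885266e-01,  7.72082152e-04]), 'ft_force': array([-0.00555623,  0.00817488, -0.16646984]), 'torque': array([-0.01383938,  0.03152636,  0.04107022]), 'grip_force': 0.0, 'grip_width': 1.001998076848703}
{'scene': {'vfov': 51.17733518602332, 'cx': 321.31877122989596, 'cy': 241.0956789932474, 'rvec': array([ 1.23408423, -2.35674207,  0.87673151]), 'tvec': array([0.29852951, 0.32535501, 0.7197892 ])}, 'side': {'vfov': 48.91380062758018, 'cx': 319.356013694294, 'cy': 245.62568865152446, 'rvec': array([ 2.04052566,  1.65427368, -0.53436711]), 'tvec': array([-0.09843924, -0.32886259,  1.27322517])}, 'wrist': {'vfov': 63.88484129306196, 'cx': 321.9192357208291, 'cy': 236.06874922232166, 'hand_eye': array([[-8.63515419e-04, -9.55447102e-01, -2.95161125e-01,
         8.09703194e-02],
       [ 9.99999627e-01, -8.30781245e-04, -2.36303355e-04,
         7.40352211e-04],
       [-1.94389710e-05, -2.95161219e-01,  9.55447463e-01,
        -1.45643760e-01],
       [ 0.00000000e+00,  0.00000000e+00,  0.00000000e+00,
         1.00000000e+00]])}}
['MotionError', 'calibration', 'close_job', 'get_image', 'get_state', 'nose_length']
```

View pics/scene0.png

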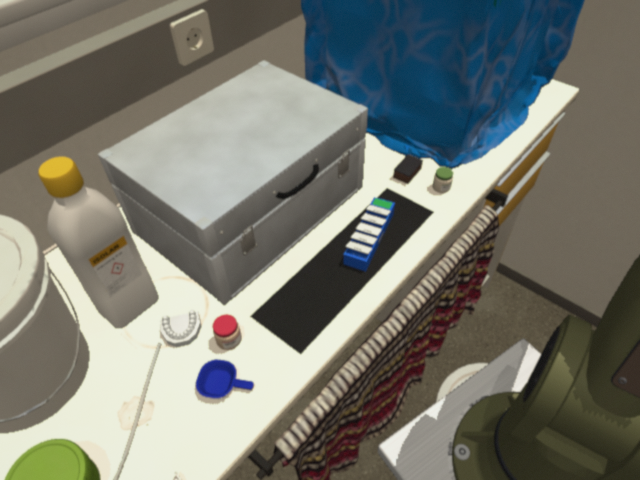

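View pics/side0.png

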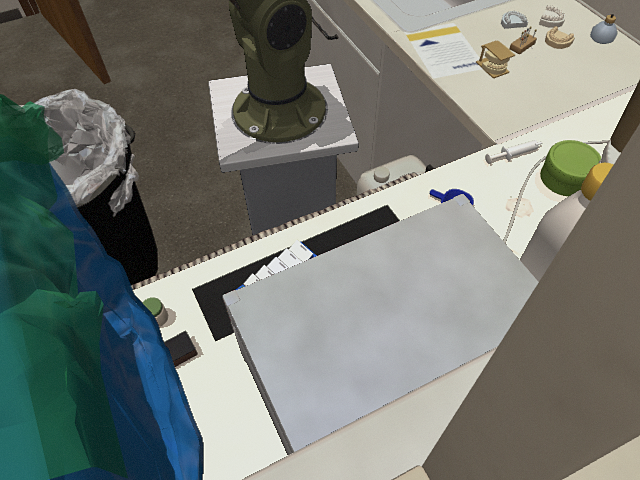

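```bash
python3 -c "
from h import *
print(nose_length)"
```

```text
0.017
```

The scene view shows the organiser with its green landing at about (382,204) and its far end at about (355,265). The sanding block and green jar are beyond the landing, and the case is behind the row. I'll enlarge this area.

```bash
python3 - <<'E'
from h import *
im=cv2.imread('pics/scene0.png')[185:285,330:450]
cv2.imwrite('pics/c1.png',cv2.resize(im,None,fx=6,fy=6,interpolation=cv2.INTER_CUBIC))
C=cam('scene')
for n,uv,z in [('green',(382,204),.036),('end',(357,264),.03),('gj',(443,180),.03),('sb',(408,167),.02),('wax',(226,327),.05),('tray',(215,380),.015),('cast',(180,327),.02)]: print(n,unproj(C,uv,z))
E
```

```text
green [ 0.5138876 -0.1416636  0.036    ]
end [ 0.42163771 -0.00803363  0.03      ]
gj [ 0.49997703 -0.29954381  0.03      ]
sb [ 0.58422171 -0.27502644  0.02      ]
wax [0.4272572  0.25796363 0.05      ]
tray [0.37211351 0.31213996 0.015     ]
cast [0.49164656 0.3181556  0.02      ]
```

View pics/c1.png

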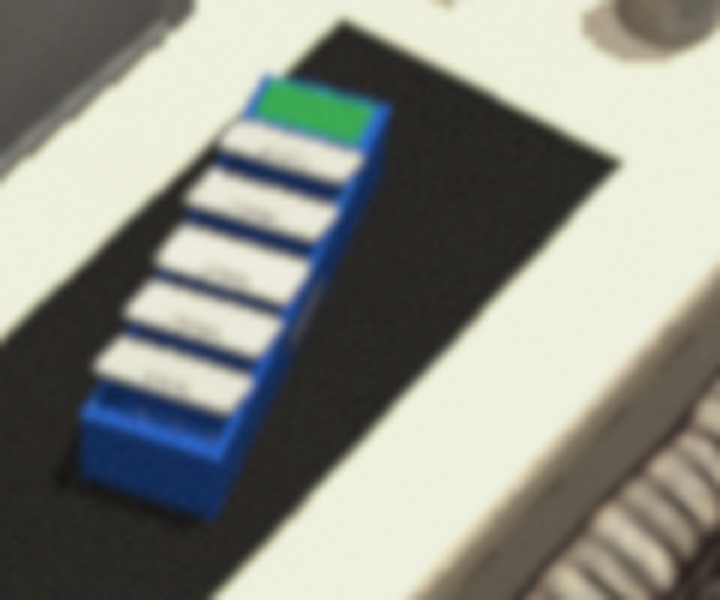

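```bash
cat > fit.py <<'E'
from h import *
from scipy.optimize import least_squares
def fit(C,P,U,x0):
    P=np.array(P)/1000
    def w(x):
        c,s=np.cos(x[2]),np.sin(x[2]); return np.c_[x[0]+c*P[:,0]-s*P[:,1],x[1]+s*P[:,0]+c*P[:,1],P[:,2]]
    f=lambda x:(np.array([proj(C,p) for p in w(x)])-np.array(U)).ravel()
    r=least_squares(f,x0); return r.x,r.fun.reshape(-1,2)
E
python3 - <<'E'
from fit import *
C=cam('scene')
cr=np.array([(265,78),(388,104),(84,408),(213,460),(80,478),(212,520)])/6+[330,185]
# left in picture = toward case (+x) ; stroke dir -> image down(-x,+y); y axis = left of stroke
for s in (1,-1):
  P=[(-83,-23*s,36),(-83,23*s,36),(83,-23*s,33),(83,23*s,33),(83,-23*s,2),(83,23*s,2)]
  x,r=fit(C,P,cr,[.47,-.07,2.1]);print(s,x,r.round(1).tolist())
  for a in(-70,78):print(a,x[:2]+a/1000*np.array([np.cos(x[2]),np.sin(x[2])]))
print(R.from_rotvec(get_state()['tool_rot']).as_matrix().round(3))
E
```

```text
1 [ 0.47743073 -0.08284728  2.1188299 ] [[-0.2, -1.3], [0.4, 0.5], [-0.7, 1.0], [0.7, -0.1], [-0.3, -0.4], [0.0, 0.1]]
-70 [ 0.51390141 -0.14259583]
78 [ 0.43679196 -0.01627033]
-1 [ 0.47782361 -0.08382781  2.09121379] [[22.1, 5.1], [-19.3, -5.8], [21.2, 8.1], [-22.8, -8.7], [21.0, 6.6], [-23.0, -8.4]]
-70 [ 0.51263058 -0.14456063]
78 [ 0.43903871 -0.0161541 ]
[[ 0.917  0.398 -0.001]
 [ 0.398 -0.917  0.002]
 [-0.    -0.002 -1.   ]]
```

Residuals are about 1 px, so the organiser is at (0.477, -0.083) with its row direction at 121.4°. I'll keep the gripper's long axis roughly along the row, with the camera side facing away from the case. I'm approaching along an arc and turning on the way.

{"method": "send_rows", "body": {
  "xyz": [
    [19, -18, 0],
    [37, -35, 0],
    [56, -53, 0],
    [75, -70, 0],
    [93, -88, 0],
    [112, -106, 0],
    [131, -123, 0],
    [150, -141, 0],
    [168, -158, 0],
    [187, -176, 0]
  ],
  "dr": [
    [0, 0, -0.1],
    [0, 0, -0.2],
    [0, 0, -0.3],
    [0, 0, -0.4],
    [0, 0, -0.5],
    [0, 0, -0.6],
    [0, 0, -0.7],
    [0, 0, -0.8],
    [0, 0, -0.9],
    [0, 0, -1.0]
  ],
  "jaw": 0,
  "grip_force": 5
}}

```text
time: 0.93
position: [0.3604, -0.3591, 0.2391]
tool_rot: [-2.388, -2.041, 0.001]
ft_force: [0.1, -0.7, 0.1]
grip_width: 0.325
grip_force: 0.0
```

{"method": "send_rows", "body": {
  "xyz": [
    [23, 9, 0],
    [45, 17, 0],
    [68, 26, 0],
    [90, 34, 0],
    [113, 43, 0],
    [136, 51, 0],
    [158, 60, 0],
    [181, 68, 0],
    [203, 77, 0],
    [226, 86, 0]
  ],
  "dr": [
    [0, 0, -0.11],
    [0, 0, -0.22],
    [0, 0, -0.33],
    [0, 0, -0.44],
    [0, 0, -0.55],
    [0, 0, -0.66],
    [0, 0, -0.77],
    [0, 0, -0.88],
    [0, 0, -0.99],
    [0, 0, -1.1]
  ]
}}

```text
time: 1.77
position: [0.4816, -0.15, 0.2393]
tool_rot: [-0.968, -2.988, 0.001]
ft_force: [0.7, -1.0, 0.6]
grip_width: 0.007
grip_force: 0.0
```

{"method": "send_rows", "body": {
  "xyz": [
    [0, 0, 0],
    [0, 0, 0],
    [0, 0, 0],
    [0, 0, 0],
    [0, 0, 0],
    [0, 0, 0],
    [0, 0, 0],
    [0, 0, 0],
    [0, 0, 0],
    [0, 0, 0]
  ],
  "dr": [
    [0, 0, -0.11],
    [0, 0, -0.22],
    [0, 0, -0.33],
    [0, 0, -0.44],
    [0, 0, -0.55],
    [0, 0, -0.66],
    [0, 0, -0.77],
    [0, 0, -0.88],
    [0, 0, -0.98],
    [0, 0, -0.98]
  ]
}}

```text
time: 2.6
position: [0.4812, -0.1509, 0.2392]
tool_rot: [0.548, -3.093, -0.0]
ft_force: [0.0, -0.6, -0.1]
grip_width: 0.008
grip_force: 0.0
```

```bash
python3 - <<'E'
from fit import *
st=get_state();C=cam('wrist',st);save('wrist','w1.png')
print(st['position'],st['joint_positions'].round(2),np.degrees(R.from_rotvec(st['tool_rot']).as_euler('xyz')),R.from_rotvec(st['tool_rot']).as_matrix().round(3))
x=[.4774,-.0828,2.119];d=np.array([np.cos(x[2]),np.sin(x[2])]);n=np.array([-d[1],d[0]])
for a,b,z in[(-83,-23,.036),(-83,23,.036),(83,-23,.033),(83,23,.033)]:print(proj(C,[*(np.array(x[:2])+a/1e3*d+b/1e3*n),z]))
E
```

```text
[ 0.48116087 -0.15092506  0.23915222] [ 0.82  0.04 -0.57  1.79  0.02  1.32  2.16] [ 1.79977363e+02 -3.75001490e-02 -1.59907868e+02] [[-0.939 -0.344 -0.001]
 [-0.344  0.939  0.   ]
 [ 0.001  0.    -1.   ]]
[310.84030614 268.12796327]
[300.77833123 223.45974821]
[480.78778491 235.0950806 ]
[476.93780037 188.33055268]
```

View pics/w1.png

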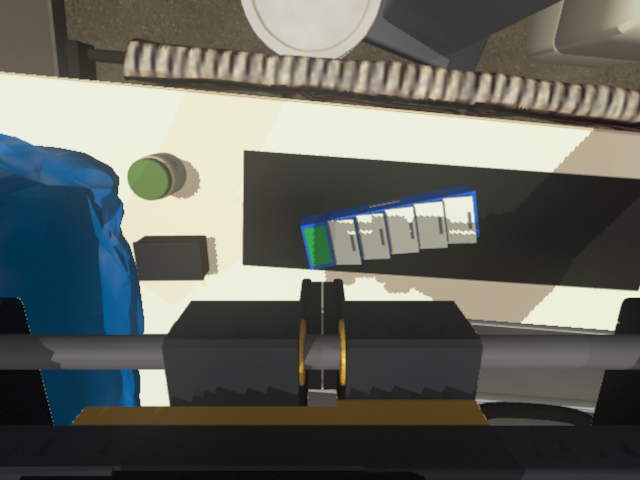

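The wrist view puts the landing corners at (302,222) and (313,268), and the far end at (476,190) and (480,240). Both are within a few mm of the prediction. I'm moving down over the landing.

{"method": "send_rows", "body": {
  "xyz": [
    [-7, -1, 10],
    [-14, -2, 27],
    [-21, -3, 44],
    [-28, -4, 61],
    [-34, -4, 78],
    [-34, -4, 95],
    [-34, -4, 112],
    [-34, -4, 129],
    [-34, -4, 146],
    [-34, -4, 160]
  ],
  "dr": [
    [0, 0, 0],
    [0, 0, 0],
    [0, 0, 0],
    [0, 0, 0],
    [0, 0, 0],
    [0, 0, 0],
    [0, 0, 0],
    [0, 0, 0],
    [0, 0, 0],
    [0, 0, 0]
  ]
}}

```text
time: 3.48
position: [0.5144, -0.1425, 0.0773]
tool_rot: [0.541, -3.093, -0.002]
ft_force: [0.7, -0.3, 0.1]
grip_width: 0.009
grip_force: 0.0
```

{"method": "send_rows", "body": {
  "xyz": [
    [0, 0, 1],
    [0, 0, 3],
    [0, 0, 5],
    [0, 0, 7],
    [0, 0, 9],
    [0, 0, 11],
    [0, 0, 13],
    [0, 0, 14],
    [0, 0, 14],
    [0, 0, 14]
  ],
  "dr": [
    [0, 0, 0],
    [0, 0, 0],
    [0, 0, 0],
    [0, 0, 0],
    [0, 0, 0],
    [0, 0, 0],
    [0, 0, 0],
    [0, 0, 0],
    [0, 0, 0],
    [0, 0, 0]
  ]
}}

```text
time: 4.32
position: [0.5148, -0.1432, 0.0656]
tool_rot: [-0.544, 3.094, -0.0]
ft_force: [0.1, 0.8, 0.1]
grip_width: 0.005
grip_force: 0.0
```

```bash
python3 - <<'E'
from h import *
st=get_state();C=cam('wrist',st);im=save('wrist','w2.png');s=save('scene','s2.png')
cv2.imwrite('pics/m2.png',np.vstack([cv2.resize(im[100:400,100:640,::-1],(540,300)),cv2.resize(s[180:280,300:480,::-1],(540,300),interpolation=cv2.INTER_CUBIC)]))
p=st['position'];print(p,st['ft_force'],R.from_rotvec(st['tool_rot']).as_matrix()[:,2])
q=np.array(p[:2])-[.4774,-.0828];a=2.119
print(q@[np.cos(a),np.sin(a)],q@[-np.sin(a),np.cos(a)])
E
```

```text
[ 0.51480448 -0.14319403  0.06559222] [0.10420826 0.83890134 0.10165781] [ 4.59500728e-05 -1.29213623e-04 -9.99999991e-01]
-0.07103754514774722 -0.00044865168700859666
```

View pics/m2.png

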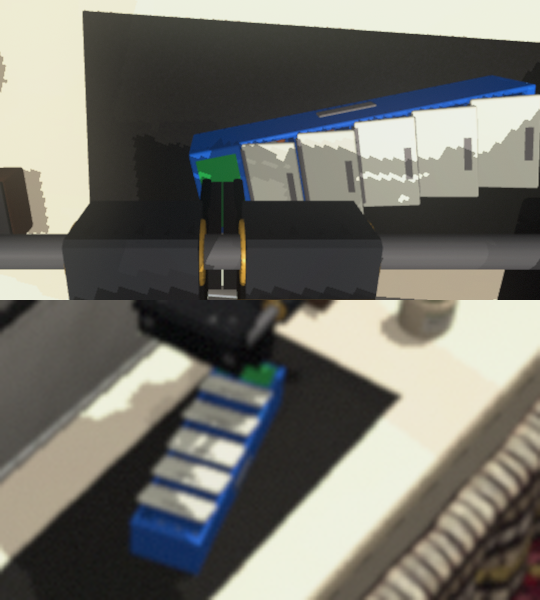

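The fingertips are over the green landing, with tip height about 48 mm. Lowering gently.

{"method": "send_rows", "body": {
  "xyz": [
    [0, 0, 1],
    [0, 0, 2.2],
    [0, 0, 3.4],
    [0, 0, 4.6],
    [0, 0, 5.8],
    [0, 0, 7],
    [0, 0, 8.2],
    [0, 0, 9.4],
    [0, 0, 10.5],
    [0, 0, 11]
  ],
  "dr": [
    [0, 0, 0],
    [0, 0, 0],
    [0, 0, 0],
    [0, 0, 0],
    [0, 0, 0],
    [0, 0, 0],
    [0, 0, 0],
    [0, 0, 0],
    [0, 0, 0],
    [0, 0, 0]
  ]
}}

```text
time: 5.25
position: [0.5147, -0.1431, 0.0543]
tool_rot: [0.544, -3.094, -0.0]
ft_force: [-0.2, -0.3, -0.2]
grip_width: 0.006
grip_force: 0.0
```

{"method": "send_rows", "body": {
  "xyz": [
    [0, 0, 0],
    [0, 0, 0],
    [0, 0, 0],
    [0, 0, 0],
    [0, 0, 0],
    [0, 0, 0],
    [0, 0, 0],
    [0, 0, 0],
    [0, 0, 0],
    [0, 0, 0]
  ],
  "dr": [
    [0, 0, 0],
    [0, 0, 0],
    [0, 0, 0],
    [0, 0, 0],
    [0, 0, 0],
    [0, 0, 0],
    [0, 0, 0],
    [0, 0, 0],
    [0, 0, 0],
    [0, 0, 0]
  ]
}}

```text
time: 6.08
position: [0.5148, -0.1431, 0.0545]
tool_rot: [0.544, -3.094, 0.0]
ft_force: [0.8, 0.3, 0.4]
grip_width: 0.007
grip_force: 0.0
```

Tip is at about 37.4 mm with no contact. I'll start the stroke at about 55 mm/s, easing down to about 36.5 mm.

{"method": "send_rows", "body": {
  "xyz": [
    [0.2, 1, 0.5],
    [0.6, 3, 0.8],
    [1.4, 6.9, 0.9],
    [2.4, 11.8, 0.9],
    [3.3, 16.7, 0.9],
    [4.3, 21.6, 0.9],
    [5.3, 26.5, 0.9],
    [6.3, 31.4, 0.9],
    [7.3, 36.3, 0.9],
    [8.2, 41.2, 0.9]
  ],
  "dr": [
    [0, 0, 0],
    [0, 0, 0],
    [0, 0, 0],
    [0, 0, 0],
    [0, 0, 0],
    [0, 0, 0],
    [0, 0, 0],
    [0, 0, 0],
    [0, 0, 0],
    [0, 0, 0]
  ]
}}

```text
time: 6.92
position: [0.493, -0.1069, 0.0539]
tool_rot: [-0.544, 3.094, -0.001]
ft_force: [0.4, 0.3, 1.2]
grip_width: 0.009
grip_force: 0.5
```

{"method": "send_rows", "body": {
  "xyz": [
    [1, 4.9, 0.1],
    [2, 9.8, 0.2],
    [2.9, 14.7, 0.3],
    [3.9, 19.6, 0.3],
    [4.9, 24.5, 0.3],
    [5.9, 29.4, 0.3],
    [6.9, 34.3, 0.3],
    [7.8, 39.2, 0.3],
    [8.8, 44.1, 0.3],
    [9.8, 49, 0.3]
  ],
  "dr": [
    [0, 0, 0],
    [0, 0, 0],
    [0, 0, 0],
    [0, 0, 0],
    [0, 0, 0],
    [0, 0, 0],
    [0, 0, 0],
    [0, 0, 0],
    [0, 0, 0],
    [0, 0, 0]
  ]
}}

```text
time: 7.75
position: [0.4671, -0.0644, 0.0535]
tool_rot: [-0.544, 3.094, -0.001]
ft_force: [1.1, -0.9, 2.5]
grip_width: 0.003
grip_force: 1.1
```

{"method": "send_rows", "body": {
  "xyz": [
    [1, 4.9, 0],
    [2, 9.8, 0],
    [2.9, 14.7, 0],
    [3.9, 19.6, 0],
    [4.9, 24.5, 0],
    [5.9, 29.4, 0],
    [6.9, 34.3, 0],
    [7.8, 39.2, 0],
    [8.8, 44.1, 0],
    [9.8, 49, 0]
  ],
  "dr": [
    [0, 0, 0],
    [0, 0, 0],
    [0, 0, 0],
    [0, 0, 0],
    [0, 0, 0],
    [0, 0, 0],
    [0, 0, 0],
    [0, 0, 0],
    [0, 0, 0],
    [0, 0, 0]
  ]
}}

```text
time: 8.58
position: [0.441, -0.0214, 0.0534]
tool_rot: [-0.544, 3.094, -0.0]
ft_force: [1.8, -2.7, 3.7]
grip_width: 0.003
grip_force: 2.1
```

{"method": "send_rows", "body": {
  "xyz": [
    [0.7, 3.5, 0],
    [1.2, 6, 0],
    [1.6, 8, 0],
    [2, 10, 0],
    [2.2, 11, 0],
    [2.2, 11, 0],
    [2.2, 11, 0],
    [2.2, 11, 0],
    [2.2, 11, 0],
    [2.2, 11, 0]
  ],
  "dr": [
    [0, 0, 0],
    [0, 0, 0],
    [0, 0, 0],
    [0, 0, 0],
    [0, 0, 0],
    [0, 0, 0],
    [0, 0, 0],
    [0, 0, 0],
    [0, 0, 0],
    [0, 0, 0]
  ]
}}

```text
time: 9.42
position: [0.435, -0.0119, 0.0532]
tool_rot: [0.544, -3.093, -0.001]
ft_force: [-0.1, -0.3, 3.5]
grip_width: 0.004
grip_force: 1.8
```

```bash
python3 - <<'E'
from h import *
st=get_state();im=save('wrist','w3.png');s=save('scene','s3.png')
cv2.imwrite('pics/m3.png',np.vstack([cv2.resize(im[100:400,0:540,::-1],(540,300)),cv2.resize(s[180:280,300:480,::-1],(540,300),interpolation=cv2.INTER_CUBIC)]))
p=st['position'];print(p,st['ft_force'])
q=np.array(p[:2])-[.4774,-.0828];a=2.119
print(q@[np.cos(a),np.sin(a)],q@[-np.sin(a),np.cos(a)])
E
```

```text
[ 0.43499557 -0.01191705  0.05316694] [-0.1351876  -0.28107262  3.54773452]
0.08259518746989118 -0.0007504283030933401
```

View pics/m3.png

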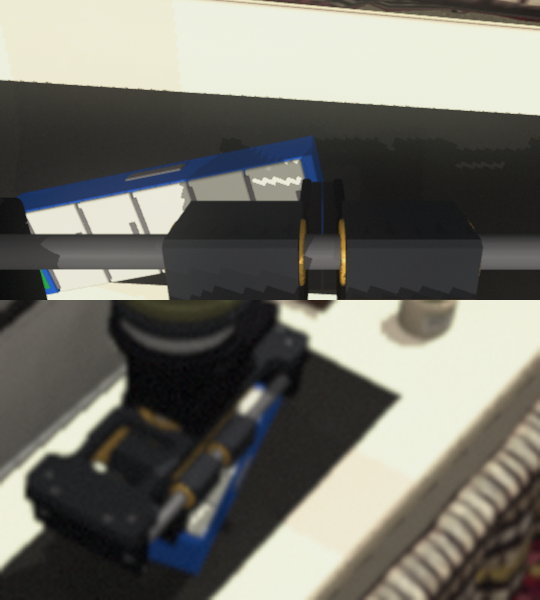

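The tips have reached the far end, with light force throughout. Lifting straight up.

{"method": "send_rows", "body": {
  "xyz": [
    [0, 0, -2],
    [0, 0, -6],
    [0, 0, -12],
    [0, 0, -22],
    [0, 0, -36],
    [0, 0, -54],
    [0, 0, -74],
    [0, 0, -94],
    [0, 0, -114],
    [0, 0, -130]
  ],
  "dr": [
    [0, 0, 0],
    [0, 0, 0],
    [0, 0, 0],
    [0, 0, 0],
    [0, 0, 0],
    [0, 0, 0],
    [0, 0, 0],
    [0, 0, 0],
    [0, 0, 0],
    [0, 0, 0]
  ]
}}

```text
time: 10.35
position: [0.4357, -0.012, 0.1857]
tool_rot: [-0.544, 3.092, -0.002]
ft_force: [-0.6, -0.1, -0.1]
grip_width: 0.004
grip_force: 0.0
```

{"method": "send_rows", "body": {
  "xyz": [
    [-3, 8, -10],
    [-6, 16, -20],
    [-9, 24, -30],
    [-12, 32, -40],
    [-15, 40, -50],
    [-18, 48, -60],
    [-20, 56, -60],
    [-20, 62, -60],
    [-20, 62, -60],
    [-20, 62, -60]
  ],
  "dr": [
    [0, 0, 0],
    [0, 0, 0],
    [0, 0, 0],
    [0, 0, 0],
    [0, 0, 0],
    [0, 0, 0],
    [0, 0, 0],
    [0, 0, 0],
    [0, 0, 0],
    [0, 0, 0]
  ]
}}

```text
time: 11.18
position: [0.4325, 0.053, 0.2427]
tool_rot: [0.545, -3.093, 0.0]
ft_force: [0.2, 0.2, -0.4]
grip_width: 0.004
grip_force: 0.0
```

```bash
python3 - <<'E'
from h import *
st=get_state();C=cam('wrist',st);im=save('wrist','w4.png');s=save('scene','s4.png')
print(st['position'],st['ft_force'])
cv2.imwrite('pics/m4.png',np.vstack([cv2.resize(im[100:350,0:600,::-1],(600,250)),cv2.resize(s[180:280,300:500,::-1],(600,300),interpolation=cv2.INTER_CUBIC)]))
E
```

```text
[0.43245271 0.05300352 0.24268047] [ 0.19195827  0.23046536 -0.41218176]
```

View pics/m4.png

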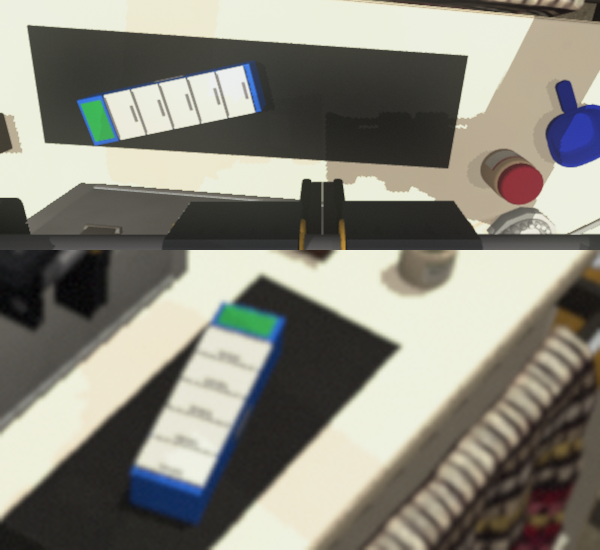

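All five lids lie flush from the green landing at (97,120) to the far end at (250,88). The organiser is in place and the hand is clear.

```bash
python3 -c "
from bench import *
print(close_job())"
```

```text
the job is handed in; nothing more can be done
None
```

I shut all five lids in one light, unbroken stroke from the green landing to the far end, and the last pictures show them flush, the organiser in place and the hand clear; the job is handed in, but no verdict came back.

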